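Third hand at the spice-rack jig

TASK

We are putting a spice rack together on the little plywood jig. Swing the jig's guide arm by its knob until it stands square to the fence (90 degrees, along the dark line), then take the longer of the two wooden end boards, stand it on the jig's bed pointing straight at the middle of the sprung stop pad, square end first, and press the pad in about half of its 20 mm travel (about 10 N), never all the way. Finish while still gripping the board and pressing it steadily there with nothing let go, so that I can drive the screws; touch the jig with nothing but the board at the end, and leave the other things where they are.

Things in the scene. Friction and masses are not known exactly. Their poses are not given: they have to be found in the camera images.
- jig: Plywood jig fixed to the worktop. Origin: centre of its underside; x points to its fence, y left, z up. Bed 220 (x) x 210 (y) mm, top 12 mm above the worktop. Fence across the far end: front face at x = 85 mm, top 72 mm above the worktop; the sprung pad is before its middle. Guide arm's pivot: x = 30, y = 85 mm; a thin dark line on the bed runs from it along -x.
- guide_arm (a joint): Angle of the guide arm, a flat aluminium lever on a vertical pivot. 0: points to the jig's -y, across the bed before the pad; grows clockwise seen from above; pi/2: points to the jig's -x, square to the fence, over the dark line. Range 0 to 2.0, no detent; stays where left (friction 0.1 N m). Arm's top 27 mm above the worktop.
- lever_knob (a point): Centre of the upright black round knob at the free end of the guide arm: 18 mm in diameter, 36 mm high, from 27 to 63 mm above the worktop. 90 mm from the pivot. It is fixed to the arm. (Wall cabinets hang 0.46 m above the worktop beyond about x = 0.58 m: swing the robot across with the hand drawn in.)
- stop_pad (a joint): How far the sprung stop pad is pushed in, in m along the jig's +x: 0 at rest, 0.020 fully in. Spring 1 N per mm, no preload, so 0.010 is about 10 N.
- pad_face (a point): Centre of the front (rubber) face of the sprung stop pad; moves with the pad. At rest at x = 55, y = 0, z = 47 mm of the jig's frame (35 mm above the bed). The face is 62 mm wide (y) and 44 mm high, and looks to the jig's -x. Axes as the jig's.
- end_board: The longer wooden end board, 140 mm long (x), 18 mm thick (y), 70 mm high, 0.12 kg, standing on its long edge on the worktop. Origin: middle of its underside. Its -x end is stepped down to 42 mm and rounded over the last 40 mm; its +x end is square, full height, with two small dark pilot holes.
- board_mid (a point): Middle of the longer end board: half-way along, 35 mm above its underside; axes as the board's (x to the square end). The board is full height (70 mm) from 30 mm behind this point to the square end; it can be gripped here across its 18 mm from above.
- board_butt (a point): Middle of the square end face of the longer board, 70 mm along its +x from board_mid, 35 mm above the underside.
- short_board: The shorter end board, the same shape but 95 mm long, 18 mm thick, 70 mm high; stands on edge beside the longer one; the two may have changed places. To be left alone. Origin: middle of its underside.
- salt_jar: Spice jar with a black cap, 41 x 41 x 105 mm, behind the boards at the left; leave alone. Origin: under its centre.
- spice_1: Spice jar with a black cap, 41 x 41 x 105 mm, behind the boards in the middle; leave alone. Origin: under its centre.
- honey_jar: Honey jar with a wide black lid, 63 x 63 x 94 mm, behind the boards at the right; leave alone. Origin: under its centre.
- mug: White mug, 82 x 112 x 94 mm, to the right of the boards; leave alone. Origin: under its centre.
- screwdriver: Screwdriver, 180 mm long, lying at the right near the front; leave alone.
- tea_light: Tea light, 38 x 38 x 15 mm, left of the jig; leave alone. Origin: under its centre.
Mind the look-alikes: they are no part of the job. What is shaped like the end_board but red is not meant.

How it is judged:
On the way, in this order (a step that is already met when the one before it is completed fails the run):
1. the guide arm stands square to the fence (90 degrees, within 8) (value of joint guide_arm between 1.431 and 1.711 rad), for 0.2 s.
2. the gripped longer board presses the pad in by 5 to 15 mm for a second, arm still square (all of step 1 and value of joint stop_pad between 0.005 and 0.015 m and contact force between end_board and stop_pad between 4 and 16 N and y of board_butt in the frame of pad_face between -0.015 and 0.015 m and distance between board_butt and pad_face below 0.025 m and angle between the x axis of board_mid and the x axis of jig, either way round below 0.14 rad and angle between board_mid's own z axis and vertical below 0.12 rad and z of board_mid in the frame of jig below 0.055 m and contact force between the fingers and end_board above 3 N and contact force between each of the arm, the fingers and jig below 0.5 N), for 1 s.
At the end, for the whole second after the job is handed in: Arm at 90 +- 8 deg; long board upright and in line (7, 8 deg), under 8 mm above the bed, square end within 15 mm sideways and 25 mm in all of the pad centre, pad pressed in 5 to 15 mm (4 to 16 N) at rest; fingers hold the board, robot touches no part of the jig (all of step 2 and velocity of joint stop_pad between -0.01 and 0.01 m/s); the arm keeps its last pose, push and grip.
It fails at once if the stop pad is driven all the way in (value of joint stop_pad above 0.019 m).
It fails at once if the short board or another bystander is moved by more than 30 mm (distance of any of short_board, salt_jar, spice_1, honey_jar, mug, screwdriver, tea_light from where it was at the start of the episode above 0.03 m).
It also fails if it takes over 72 s, if anything falls off the work surface, if the arm or the gripper's body presses on something with over 40 N, if the wrist force passes 120 N, or if a joint passes its speed limit or range.

ROBOT

A 7-joint arm with a two-finger parallel gripper is mounted at the origin on a cart in front of the work surface, level with it; the furniture and walls round the work are solid. World frame = base frame: x ahead of the robot, y to its left, z up, the work surface at z = 0. Lengths are in m, angles in rad, forces in N, time in s.
With the tool pointing down it reaches from about 0.425 to 0.875 m from the base axis. Payload 4.7 kg.
Tool frame: the origin (TCP) lies on the mounting face of the last link; the fingertips stand 182 mm ahead of it and the grasp point (between the pads) lies 164 mm ahead of it (ctrl.finger_overhang is the distance from the TCP to the fingertips, in m); z points along the fingers, y is the line along which they close (so a half turn about z gives the same grasp; the last joint's range is limited). The gripper opens to 87 mm and grips with 3 to 60 N. Pads are 19 mm wide; open, the fingers measure 117 mm over their backs; the gripper's body (75 mm by 190 mm) begins 51 mm behind the grasp point.
Start: joints at [1.13, 0.321, -0.07, 1.45, 0.023, 1.371, -0.057], TCP at [0.286, -0.584, 0.405] pointing down, gripper open.
Joint ranges: [-2.86, 2.86], [-0.3, 2.09], [-1.38, 1.24], [0.06, 2.45], [-1.56, 4.7], [0.09, 2.05], [-2.69, 2.69]. Speed limits (rad/s): [2.57, 2.57, 3.14, 3.14, 3.14, 3.14, 3.14].

INTERFACE

Orientations are given as a rotation vector (axis times angle).
In Python, from bench import ctrl gives the robot as it stands.
- The arm moves only by the shell command python3 -m jog 'ROWS' [FORCE]. ROWS is a JSON object of lists of equal length, an entry for each row: "translation": the shift along the tool's x, y, z as a fraction of full scale, a list of three; "yaw": the turn about the tool's z as a fraction of full scale; "jaw": the closure, from 0 (fully open) to 1 (shut). In form: {"translation": [[dx, dy, dz], ...], "yaw": [yaw, ...], "jaw": [jaw, ...]}. A call has 1 to 8 rows; each row is the pose to reach, as a shift and turn from the pose commanded when the call began, along the tool's axes at that moment, turning the shorter way round; what a row does not reach only later rows make up. Full scale, the value 1, is 0.2 m for a shift and 180 degrees for a turn. A row lasts 1/8 s, in which the tool goes at most 62.5 mm and 10.7 degrees, less where a joint would pass 70% of its speed; a pose out of reach is approached as far as the arm can. A call with a number of a shift or a turn outside -1 to 1 is refused whole. A call with a gripper value outside its range is refused whole. The fingers move at their own pace and stop on an object; FORCE is the grip in N (left out, the last holds). Time passes only in rows, so rows that repeat a pose let the fingers close. It gives the time, the measured TCP pose, the force, the opening and the grip force at its end, in the units of the state.
- ctrl.get_state(): the state, without advancing time (a new reading comes with each control period).
- ctrl.get_image(name): name is "side" or "top"; returns a dict with "pixels" (400x640x3 uint8, blue, green, red), "fx", "fy", "cx", "cy" (pixels), "k1" (the pictures are not rectified: a ray, as slopes to the right and down, at radius r is drawn at 1 + k1 r^2 times it, then the intrinsics apply), "R" (3x3) and "t" (3): a world point X has camera coordinates R X + t. Camera axes: x right, y down, z forward; pixel columns grow to the right and rows downward; lengths in m; the calibration is good to about 2 mm. A picture is of the moment at which its call begins. There is no depth.
- ctrl.close_job(): hands the job in; it is judged then, once.
Trained networks look in a picture, given as the dict that the camera call returned (one of the last four; its "shot" number tells which), for a name from the list of things; names that differ only in an ending like _2 or _b are one class to them, and where a whole thing is asked for, a point or a joint stands for the part that bears it (a point fixed in the world has none). Each returns a list of dicts, best first, with "p" (0 to 1); they miss things now and then, are a little off and sometimes report something else, mostly with a low value. They report only what shows in the picture. A call takes as long as a camera call. They do not tell look-alikes from the thing itself.
- ctrl.silhouettes(label, picture): "region" (400x640 bool, what is visible of it) and "at" ([column, row] in pixels, amid what is visible of it).
The state is a dict: "time": time; "joint_positions": joint angles; "qd": joint speeds; "joint_torque": joint torques, N m; "position": TCP position; "tool_rot": TCP orientation; "ft_force": force on the tool from outside, world axes, zero at the start; "torque": the same for the moment, N m; "grip_width": opening from 0.0 (shut) to 1.0 (fully open); "grip_force": force on a finger pad.
Only numpy, scipy, OpenCV 4.12 (cv2) and the standard library are available. Lean on these libraries where they do the work, as an engineer would, in place of code of your own. Each camera call takes 0.05 s, during which the arm holds its last target. There are 200 camera calls.

## Working session

There is one attempt and no reset: what is moved stays moved. The work goes in short steps, Python scripts to look and compute and a shell command to move; the robot and the scene stay as the last step left them, time stands still between calls to the robot, and variables do not carry over. Pictures are saved under pics/ and viewed, at most 10 in all, crops included, and the job is handed in when it is done.

```bash
mkdir -p pics; cat > h.py <<'E'
import numpy as np, cv2
from bench import ctrl
from scipy.spatial.transform import Rotation as Ro
def K(im): return np.array([[im['fx'],0,im['cx']],[0,im['fy'],im['cy']],[0,0,1.]])
def dist(im): return np.array([im['k1'],0,0,0,0.])
def ray(im,px,z):
    "world point at height z seen at pixel"
    n=cv2.undistortPoints(np.array([[px]],float),K(im),dist(im))[0,0]
    R=np.array(im['R']);t=np.array(im['t']);c=-R.T@t;d=R.T@np.r_[n,1]
    return c+d*(z-c[2])/d[2]
def proj(im,P):
    P=np.atleast_2d(np.array(P,float))
    return cv2.projectPoints(P,cv2.Rodrigues(np.array(im['R']))[0],np.array(im['t'],float),K(im),dist(im))[0][:,0]
E
python3 - <<'E'
from h import *
for n in("top","side"):
    im=ctrl.get_image(n); cv2.imwrite(f'pics/{n}0.png',im['pixels']); R=np.array(im['R']);print(n,im['fx'],im['k1'],(-R.T@np.array(im['t'])).round(3),R.round(2).tolist())
    for l in("jig","guide_arm","lever_knob","stop_pad","end_board","short_board"):
        for d in ctrl.silhouettes(l,im)[:3]:
            ys,xs=np.nonzero(d['region']); print(l,round(d['p'],2),np.round(d['at'],1),d['region'].sum(),xs.min(),xs.max(),ys.min(),ys.max())
s=ctrl.get_state();print(s)
E
```

```text
top 453.3613277425575 0.030163582530365576 [ 0.335 -0.07   1.965] [[-0.03, -1.0, 0.01], [-1.0, 0.03, -0.09], [0.09, -0.01, -1.0]]
jig 0.93 [252.6 197.8] 2526 227 278 173 226
guide_arm 0.64 [242.  198.4] 87 232 250 192 207
lever_knob 0.44 [235.3 196. ] 27 232 249 192 206
stop_pad 0.4 [367.9 208.4] 206 361 369 194 227
end_board 0.55 [447.4 198.6] 204 431 468 195 201
end_board 0.53 [364.6 209.8] 201 361 369 194 227
end_board 0.23 [332.2 171.2] 92 328 337 166 177
side 435.9732330205303 -0.04017610758161094 [-0.31  -1.131  1.206] [[0.8, -0.6, 0.01], [-0.39, -0.52, -0.76], [0.46, 0.6, -0.65]]
jig 0.81 [290.4 178.5] 1761 255 320 157 202
lever_knob 0.42 [281.2 167.9] 37 279 283 166 177
stop_pad 0.65 [300.5 167.4] 96 294 304 162 176
end_board 0.78 [432.9 304.4] 698 409 447 289 327
end_board 0.53 [334.8 249.7] 171 327 356 233 259
short_board 0.82 [313.6 221. ] 347 303 323 206 231
{'time': 0.7, 'joint_positions': array([ 1.13008821,  0.32094304, -0.07008005,  1.45050116,  0.02259822,
        1.37081607, -0.05689538]), 'qd': array([ 0.00025237, -0.00103398,  0.00096269, -0.00071085, -0.00026471,
       -0.00010172,  0.00155522]), 'joint_torque': array([-3.47716268e-04, -4.90943313e+01, -4.02911687e-01, -3.12703550e+01,
       -6.34405296e-02,  3.34499823e-02,  3.96969369e-05]), 'position': array([ 0.28551026, -0.58393073,  0.40482281]), 'tool_rot': array([ 3.06058577e+00,  7.08247289e-01, -3.45304889e-05]), 'ft_force': array([-0.62938133,  0.05900134, -0.02032354]), 'torque': array([0.01606222, 0.02244096, 0.03775482]), 'grip_force': 0.0, 'grip_width': 0.9965158101034076}
```

View pics/top0.png

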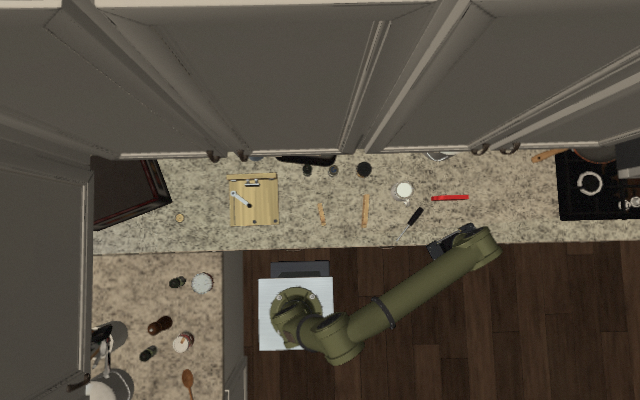

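View pics/side0.png

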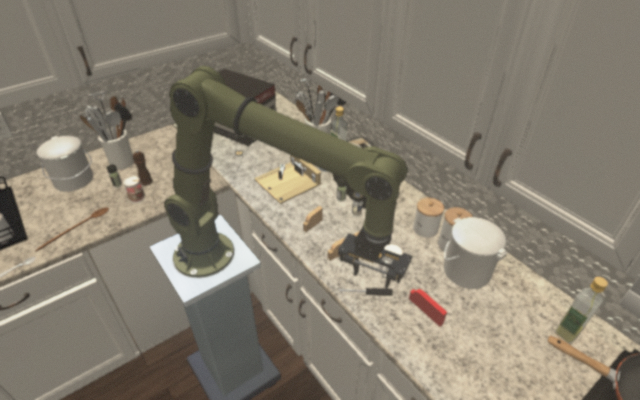

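The top view shows the jig at about (253,199). The arm's pivot is near (232,193) and its knob near (250,206). The long board is at (366,210), the short one at (322,210), and a red look-alike at (450,198). I'll enlarge it for details.

```bash
python3 - <<'E'
from h import *
a=cv2.imread('pics/top0.png');b=cv2.imread('pics/side0.png')
f=lambda i,x,y,w,h,s:cv2.resize(i[y:y+h,x:x+w],None,fx=s,fy=s,interpolation=cv2.INTER_CUBIC)
A=f(a,222,168,64,62,6);B=f(a,310,160,66,72,4) 
C=f(b,250,150,80,60,5);D=f(b,290,195,75,70,4)
W=np.zeros((600,800,3),np.uint8)
for im,x,y in((A,0,0),(C,400,0)):W[y:y+im.shape[0],x:x+im.shape[1]]=im
D=f(b,296,200,66,62,3.3);B=f(a,312,162,66,70,2.9)
for im,x,y in((B,0,380),(D,400,380)):W[y:y+im.shape[0],x:x+im.shape[1]]=im[:220]
cv2.imwrite('pics/c0.png',W)
im=ctrl.get_image('top')
for n,p,z in(('pivot',(232.5,192.5),.027),('knob',(249.5,206),.045),('b0',(366,195),.07),('b1',(366,226),.042),('jigc',(253,199),.012)):print(n,ray(im,p,z).round(3))
E
```

```text
pivot [0.519 0.258 0.027]
knob [0.458 0.184 0.045]
b0 [ 0.49  -0.309  0.07 ]
b1 [ 0.36  -0.307  0.042]
jigc [0.49  0.172 0.012]
```

View pics/c0.png

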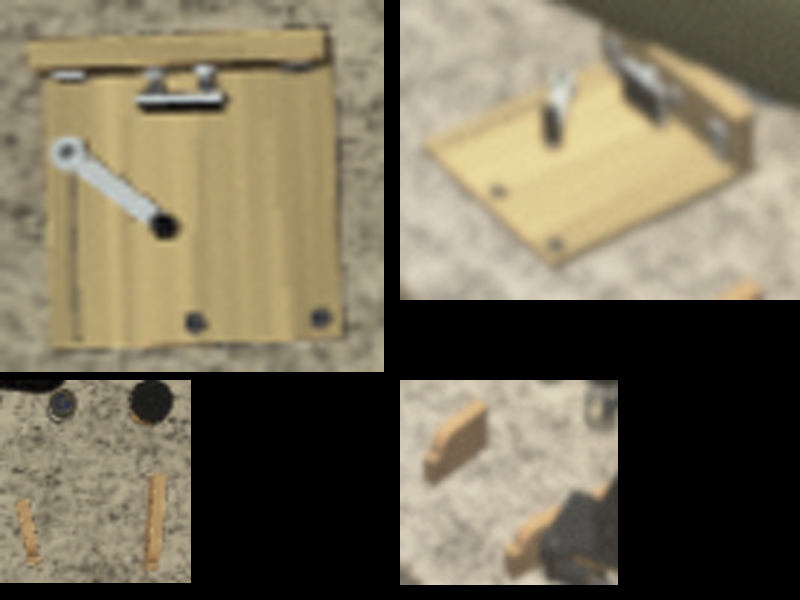

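The enlarged crop confirms three things. The jig is turned slightly, with its pivot at the left and the arm at about 37°. Both boards have their square end away from the robot (+x). Next I'll fit the poses.

```bash
cat > fit.py <<'E'
from h import *
from scipy.optimize import least_squares, minimize
im=ctrl.get_image('top')
c=lambda x,y:((x+.5)/6-.5+222,(y+.5)/6-.5+168)
obs=[c(52,347),c(340,335),c(67,152),c(181,103),c(328,62),c(40,70)]
mod=np.array([[-.11,.105,.012],[-.11,-.105,.012],[.03,.085,.027],[.055,0,.069],[.085,-.105,.072],[.085,.105,.072]])
def T(p,M): 
    q=M.copy(); q[:,:2]=Ro.from_euler('z',p[2]).as_matrix()[:2,:2].dot(M[:,:2].T).T+p[:2]; return q
r=least_squares(lambda p:(proj(im,T(p,mod))-obs).ravel(),[.49,.172,0],loss='soft_l1')
print('jig',r.x.round(4),'res',r.fun.reshape(-1,2).round(1).tolist())
J=r.x; kn=ray(im,c(164,226),.06)[:2]; pv=T(J,mod)[2,:2]; d=kn-pv
az=np.arctan2(d[1],d[0]); print('pivot',pv,'knob',kn,'r',np.hypot(*d),'guide',np.degrees(J[2]-np.pi/2-az))
reg=[d for d in ctrl.silhouettes('end_board',im) if 355<d['at'][0]<375]
ym,xm=slice(185,235),slice(350,380)
hsv=cv2.cvtColor(im['pixels'],cv2.COLOR_BGR2HSV); col=((hsv[...,0]<18)&(hsv[...,1]>70)&(hsv[...,2]>120))
prof=[(-.07,0),(.07,0),(.07,.07),(-.03,.07),(-.03,.042),(-.07,.042)]
def render(p):
    m=np.zeros((400,640),np.float32);M=np.zeros((1600,2560),np.uint8)
    for a,b,h in((-.03,.07,.07),(-.07,-.03,.042)):
        P=np.array([[x,y,z] for x in(a,b) for y in(-.009,.009) for z in(0,h)])
        u=(proj(im,T(p,P))+.5)*4-.5
        cv2.fillConvexPoly(M,cv2.convexHull(np.round(u*16).astype(np.int32)),255,shift=4)
    return cv2.resize(M,(640,400),interpolation=cv2.INTER_AREA)/255.
for nm,mask in [('sil',reg[0]['region'])]*bool(reg)+[('col',col)]:
    mk=np.zeros((400,640),np.float32);mk[ym,xm]=mask[ym,xm]
    mk=cv2.GaussianBlur(mk,(0,0),1)
    f=lambda p:((cv2.GaussianBlur(render(p),(0,0),1)-mk)[ym,xm]**2).sum()
    s=minimize(f,[.425,-.308,0.02],method='Nelder-Mead',options=dict(initial_simplex=[[.425,-.308,.0],[.435,-.308,0],[.425,-.3,0],[.425,-.308,.08]]))
    print(nm,mk.sum(),s.x.round(4),s.fun)
E
python3 fit.py
```

```text
jig [0.4883 0.1692 0.0067] res [[-0.5, 0.3], [0.6, 0.6], [0.5, -0.2], [0.0, 0.5], [0.3, -0.7], [-1.8, -0.4]]
pivot [0.51777489 0.25438552] knob [0.45999864 0.18399981] r 0.09106175468207318 guide 39.76292129062649
sil 234.0 [ 0.4242 -0.3068 -0.1035] 5.932559108718604
col 95.0 [ 0.4248 -0.3011 -0.036 ] 51.211010197909395
```

```bash
cat > go.py <<'E'
import sys
from h import *
def plan(*wps,start=None):
    "wps: (x,y,z,azimuth of tool y in deg); prints fractions for one call per wp list"
    s=ctrl.get_state(); R=Ro.from_rotvec(s['tool_rot']); p=s['position']
    a0=np.degrees(np.arctan2(R.as_matrix()[1,1],R.as_matrix()[0,1]))
    print('now',p.round(4),'az',a0.round(2),'w',round(s['grip_width']*87,1),'f',s['grip_force'].__round__(1),s['ft_force'].round(1),'t',s['time'])
    if start is not None: p=np.array(start[:3]);a0=start[3]
    for w in wps:
        ca,sa=np.cos(np.radians(a0)),np.sin(np.radians(a0)); M=np.array([[-sa,ca,0],[ca,sa,0],[0,0,-1]])  # rows tool x,y,z
        print(w,(M@(np.array(w[:3])-p)/.2).round(4),'yaw',round((a0-w[3])/180,4))
def chain(start,*w):
    for a,b in zip((start,)+w,w): plan(b,start=a)
E
python3 - <<'E'
from go import *
plan((.40,-.42,.36,-39.4))
chain((.40,-.42,.36,-39.4),(.44,-.25,.34,-39.4),(.46,-.08,.34,-39.4),(.47,.08,.34,-39.4),(.46,.184,.28,-39.4))
E
```

```text
now [ 0.2855 -0.5839  0.4048] az -63.94 w 87.1 f 0.0 [-0.7 -0.1  0.5] t 0.85
(0.4, -0.42, 0.36, -39.4) [ 0.8742 -0.4848  0.2242] yaw -0.1363
now [ 0.2855 -0.5839  0.4048] az -63.94 w 87.1 f 0.0 [-0.7 -0.1  0.5] t 0.85
(0.44, -0.25, 0.34, -39.4) [ 0.7838 -0.385   0.1   ] yaw 0.0
now [ 0.2855 -0.5839  0.4048] az -63.94 w 87.1 f 0.0 [-0.7 -0.1  0.5] t 0.85
(0.46, -0.08, 0.34, -39.4) [ 0.7203 -0.4622  0.    ] yaw 0.0
now [ 0.2855 -0.5839  0.4048] az -63.94 w 87.1 f 0.0 [-0.7 -0.1  0.5] t 0.85
(0.47, 0.08, 0.34, -39.4) [ 0.6499 -0.4691  0.    ] yaw 0.0
now [ 0.2855 -0.5839  0.4048] az -63.94 w 87.1 f 0.0 [-0.7 -0.1  0.5] t 0.85
(0.46, 0.184, 0.28, -39.4) [ 0.3701 -0.3687  0.3   ] yaw 0.0
```

```bash
python3 -m jog '{"translation":[[0.874,-0.485,0.224],[0.874,-0.485,0.224],[0.874,-0.485,0.224],[0.874,-0.485,0.224],[0.874,-0.485,0.224]],"yaw":[-0.136,-0.136,-0.136,-0.136,-0.136],"jaw":[0,0,0,0,0]}'
python3 -m jog '{"translation":[[0.784,-0.385,0.1],[0.784,-0.385,0.1],[0.784,-0.385,0.1],[0.784,-0.385,0.1]],"yaw":[0,0,0,0],"jaw":[0,0,0,0]}'
python3 -m jog '{"translation":[[0.72,-0.462,0],[0.72,-0.462,0],[0.72,-0.462,0],[0.72,-0.462,0]],"yaw":[0,0,0,0],"jaw":[0,0,0,0]}'
python3 -m jog '{"translation":[[0.65,-0.47,0],[0.65,-0.47,0],[0.65,-0.47,0],[0.65,-0.47,0],[0.65,-0.47,0]],"yaw":[0,0,0,0,0],"jaw":[0,0,0,0,0]}'
python3 - <<'E'
from go import *
plan((.46,.184,.28,-39.4),(.46,.184,.214,-39.4))
E
```

```text
time: 1.48
position: [0.4006, -0.4192, 0.36]
tool_rot: [2.839, 1.344, -0.0]
ft_force: [-0.6, -1.2, -0.1]
grip_width: 1.001
grip_force: 0.0
time: 1.98
position: [0.4407, -0.2482, 0.3404]
tool_rot: [2.838, 1.346, 0.001]
ft_force: [-0.2, -0.6, 1.0]
grip_width: 1.001
grip_force: 0.0
time: 2.48
position: [0.4611, -0.0793, 0.341]
tool_rot: [2.838, 1.344, 0.002]
ft_force: [-0.5, -0.7, 0.7]
grip_width: 0.999
grip_force: 0.0
time: 3.1
position: [0.4713, 0.0768, 0.3401]
tool_rot: [2.843, 1.334, -0.0]
ft_force: [0.2, -0.6, -1.0]
grip_width: 1.003
grip_force: 0.0
now [0.4713 0.0768 0.3401] az -39.72 w 87.3 f 0.0 [ 0.2 -0.6 -1. ] t 3.1
(0.46, 0.184, 0.28, -39.4) [ 0.376  -0.3859  0.3003] yaw -0.0018
(0.46, 0.184, 0.214, -39.4) [ 0.376  -0.3859  0.6303] yaw -0.0018
```

```bash
python3 -m jog '{"translation":[[0.376,-0.386,0],[0.376,-0.386,0.1],[0.376,-0.386,0.2],[0.376,-0.386,0.25]],"yaw":[0,0,0,0],"jaw":[0,0,0,0]}' 10
python3 - <<'E'
from go import *
plan((.46,.184,.214,-39.4))
im=ctrl.get_image('side');cv2.imwrite('pics/s1.png',cv2.resize(im['pixels'][100:230,210:370],None,fx=4,fy=4,interpolation=cv2.INTER_CUBIC))
for d in ctrl.silhouettes('lever_knob',im)[:2]:
  print(d['p'],d['at'],ray(im,d['at'],.045).round(3))
E
```

```text
time: 3.6
position: [0.4593, 0.1847, 0.2888]
tool_rot: [2.843, 1.336, -0.003]
ft_force: [0.2, -0.1, 0.0]
grip_width: 0.997
grip_force: 0.0
now [0.4593 0.1847 0.2888] az -39.66 w 86.7 f 0.0 [ 0.2 -0.1  0. ] t 3.6
(0.46, 0.184, 0.214, -39.4) [-3.000e-04  5.000e-03  3.738e-01] yaw -0.0014
0.61 [280.6, 169.4] [0.485 0.21  0.045]
```

View pics/s1.png

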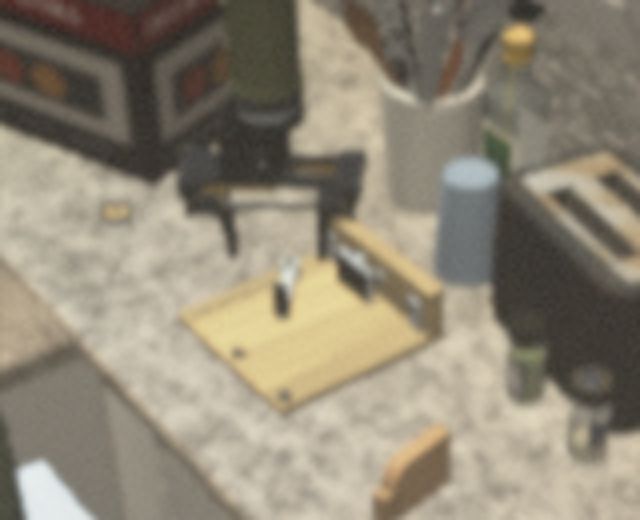

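The side view shows the open fingers straddling the black knob, which is at crop (282,298), i.e. pixel (280.5,174.5). I'll descend and close.

```bash
python3 - <<'E'
from h import *
im=ctrl.get_image('side');print(proj(im,[[.46,.184,.063],[.46,.184,.045],[.46,.184,.027]]).round(1).tolist())
E
python3 -m jog '{"translation":[[0,0.004,0.1],[0,0.004,0.2],[0,0.004,0.3],[0,0.004,0.374],[0,0.004,0.374],[0,0.004,0.374],[0,0.004,0.374],[0,0.004,0.374]],"yaw":[0,0,0,0,0,0,0,0],"jaw":[0,0,0,0,0.6,1,1,1]}' 10
python3 -m jog '{"translation":[[0,0,0],[0,0,0],[0,0,0],[0,0,0]],"yaw":[0,0,0,0],"jaw":[1,1,1,1]}' 10
```

```text
[[278.8, 171.0], [279.0, 174.3], [279.2, 177.5]]
time: 4.75
position: [0.4594, 0.1867, 0.2157]
tool_rot: [2.841, 1.341, 0.001]
ft_force: [-0.5, 0.3, 0.2]
grip_width: 0.632
grip_force: 0.0
time: 5.25
position: [0.4592, 0.1865, 0.2151]
tool_rot: [2.841, 1.341, -0.0]
ft_force: [-0.0, 0.3, 0.7]
grip_width: 0.205
grip_force: 10.0
```

```bash
python3 - <<'E'
from go import *
s=ctrl.get_state();p=s['position']
pv=np.array([.5178,.2544]);d=p[:2]-pv;a0=np.degrees(np.arctan2(d[1],d[0]));r=np.hypot(*d);print(a0,r)
R=Ro.from_rotvec(s['tool_rot']).as_matrix();az=np.degrees(np.arctan2(R[1,1],R[0,1]))
af=-180+.4
plan(*[(*(pv+(r*np.cos(np.radians(a)),r*np.sin(np.radians(a)))),p[2],az+a-a0) for a in np.linspace(a0,af,7)[1:]])
E
```

```text
-130.7724487163357 0.08968276532434558
now [0.4592 0.1865 0.2151] az -39.46 w 17.8 f 10.0 [-0.   0.3  0.7] t 5.25
(np.float64(0.4502076778498938), np.float64(0.19545700734966118), np.float64(0.21510115213574904), np.float64(-47.6025450184986)) [ 0.006  -0.0634  0.    ] yaw 0.0452
(np.float64(0.44254455590935693), np.float64(0.2056186866623937), np.float64(0.21510115213574904), np.float64(-55.74047023244265)) [ 0.0208 -0.1252  0.    ] yaw 0.0904
(np.float64(0.4363970521955518), np.float64(0.21676280450182397), np.float64(0.21510115213574904), np.float64(-63.87839544638672)) [ 0.0443 -0.1844  0.    ] yaw 0.1356
(np.float64(0.431888975275289), np.float64(0.22866492224663512), np.float64(0.21510115213574904), np.float64(-72.01632066033076)) [ 0.0759 -0.2396  0.    ] yaw 0.1808
(np.float64(0.4291111162352523), np.float64(0.24108533542350008), np.float64(0.21510115213574904), np.float64(-80.1542458742748)) [ 0.115  -0.2898  0.    ] yaw 0.2261
(np.float64(0.42811942018138366), np.float64(0.2537739012710297), np.float64(0.21510115213574904), np.float64(-88.29217108821885)) [ 0.1609 -0.334   0.    ] yaw 0.2713
```

```bash
python3 -m jog '{"translation":[[0.006,-0.063,0],[0.021,-0.125,0],[0.044,-0.184,0],[0.076,-0.24,0],[0.115,-0.29,0],[0.161,-0.334,0],[0.161,-0.334,0],[0.161,-0.334,0]],"yaw":[0.045,0.09,0.135,0.18,0.226,0.271,0.271,0.271],"jaw":[1,1,1,1,1,1,1,1]}' 10
python3 -m jog '{"translation":[[0,0,0],[0,0,0],[0,0,0],[0,0,0],[0,0,-0.2],[0,0,-0.4],[0,0,-0.5],[0,0,-0.5]],"yaw":[0,0,0,0,0,0,0,0],"jaw":[0.6,0.5,0.4,0.4,0.4,0.4,0.2,0]}' 10
python3 - <<'E'
from go import *
plan()
im=ctrl.get_image('side');cv2.imwrite('pics/s2.png',cv2.resize(im['pixels'][130:230,240:340],None,fx=5,fy=5,interpolation=cv2.INTER_CUBIC))
E
```

```text
time: 6.25
position: [0.4266, 0.2545, 0.215]
tool_rot: [3.141, 0.053, -0.006]
ft_force: [-6.4, 0.8, 6.4]
grip_width: 0.203
grip_force: 10.0
time: 7.25
position: [0.4286, 0.2543, 0.3166]
tool_rot: [-3.14, -0.048, -0.006]
ft_force: [-0.0, -0.6, 1.1]
grip_width: 0.748
grip_force: 0.0
now [0.4286 0.2543 0.3166] az -88.25 w 65.1 f 0.0 [-0.  -0.6  1.1] t 7.25
```

View pics/s2.png

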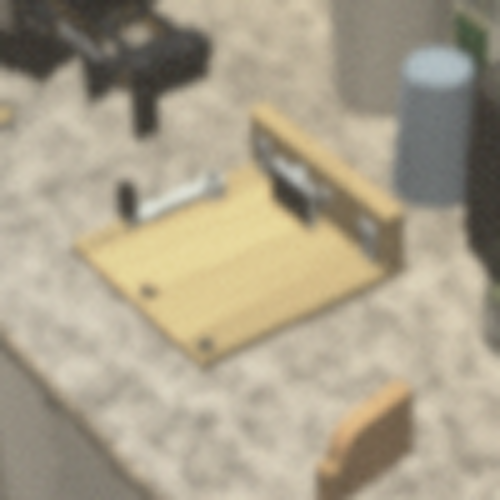

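The arm now lies parallel to the jig's left edge, with its knob at crop (126,200), so it looks square. On to the long board.

```bash
python3 - <<'E'
from go import *
w=[(.455,.06,.33,-95.9),(.46,-.13,.33,-95.9),(.424,-.307,.31,-95.9)]
plan(w[0]);chain(*w)
E
```

```text
now [0.4282 0.2539 0.3152] az -88.25 w 68.5 f 0.0 [ 0.6  0.4 -1.2] t 7.3
(0.455, 0.06, 0.33, -95.9) [ 0.1045  0.973  -0.074 ] yaw 0.0425
now [0.4282 0.2539 0.3152] az -88.25 w 68.5 f 0.0 [ 0.6  0.4 -1.2] t 7.3
(0.46, -0.13, 0.33, -95.9) [0.1225 0.9424 0.    ] yaw 0.0
now [0.4282 0.2539 0.3152] az -88.25 w 68.5 f 0.0 [ 0.6  0.4 -1.2] t 7.3
(0.424, -0.307, 0.31, -95.9) [-0.0881  0.8988  0.1   ] yaw 0.0
```

```bash
python3 -m jog '{"translation":[[0.105,0.973,-0.074],[0.105,0.973,-0.074],[0.105,0.973,-0.074],[0.105,0.973,-0.074],[0.105,0.973,-0.074]],"yaw":[0.0425,0.0425,0.0425,0.0425,0.0425],"jaw":[0,0,0,0,0]}'
python3 -m jog '{"translation":[[0.122,0.942,0],[0.122,0.942,0],[0.122,0.942,0],[0.122,0.942,0]],"yaw":[0,0,0,0],"jaw":[0,0,0,0]}'
python3 -m jog '{"translation":[[-0.088,0.9,0],[-0.088,0.9,0],[-0.088,0.9,0],[-0.088,0.9,0.1],[-0.088,0.9,0.1]],"yaw":[0,0,0,0,0],"jaw":[0,0,0,0,0]}'
python3 - <<'E'
from go import *
plan((.424,-.307,.199,-95.9))
im=ctrl.get_image('top');i2=ctrl.get_image('side')
a=cv2.resize(im['pixels'][170:240,335:405],None,fx=5.5,fy=5.5,interpolation=cv2.INTER_CUBIC)
b=cv2.resize(i2['pixels'][200:270,300:370],None,fx=5.5,fy=5.5,interpolation=cv2.INTER_CUBIC)
cv2.imwrite('pics/t3.png',np.hstack([a,b]))
# jig check
A=im['pixels'][168:230,222:286];cv2.imwrite('pics/jig3.png',cv2.resize(A,None,fx=6,fy=6,interpolation=cv2.INTER_CUBIC))
# predicted board outline in side
c,s=np.cos(-.1035),np.sin(-.1035)
P=[[.4242+c*x,-.3068+s*x,z] for x,z in((-.07,0),(.07,0),(.07,.07),(-.03,.07))]
print(((proj(i2,P)-[300,200])*5.5).round().tolist())
E
```

```text
time: 7.92
position: [0.4547, 0.0598, 0.3287]
tool_rot: [-3.137, 0.164, 0.003]
ft_force: [0.1, 0.0, -0.2]
grip_width: 0.997
grip_force: 0.0
time: 8.43
position: [0.4598, -0.1327, 0.329]
tool_rot: [3.137, -0.169, -0.002]
ft_force: [0.2, 1.5, -0.3]
grip_width: 0.998
grip_force: 0.0
time: 9.05
position: [0.4247, -0.3046, 0.3078]
tool_rot: [-3.134, 0.156, 0.005]
ft_force: [0.1, 0.2, 0.0]
grip_width: 1.001
grip_force: 0.0
now [ 0.4247 -0.3046  0.3078] az -95.71 w 87.1 f 0.0 [0.1 0.2 0. ] t 9.05
(0.424, -0.307, 0.199, -95.9) [-0.0024  0.0123  0.544 ] yaw 0.0011
[[150.0, 326.0], [323.0, 247.0], [330.0, 175.0], [204.0, 230.0]]
```

View pics/t3.png

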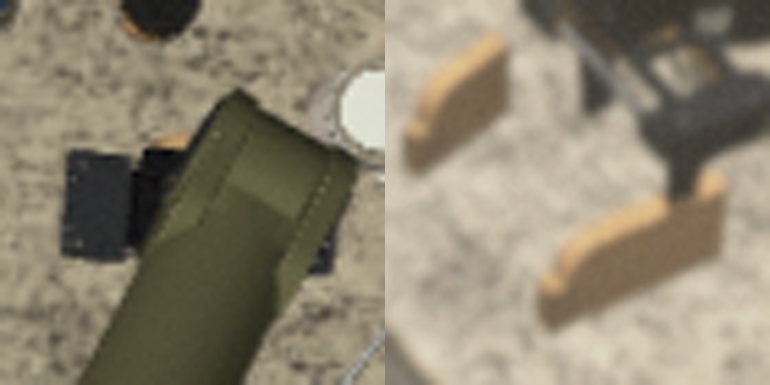

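View pics/jig3.png

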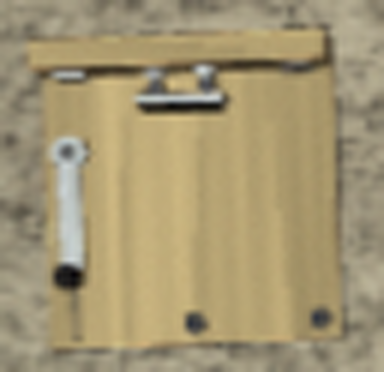

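The side picture shows the -y finger in front of the long board (crop 685,190). The board's outline agrees with the prediction to about 2 mm. The jig crop shows the arm over the dark line. Next I'll check the guide angle numerically and grip the board.

```bash
python3 -m jog '{"translation":[[0,0.012,0.14],[0,0.012,0.28],[0,0.012,0.42],[0,0.012,0.54],[0,0.012,0.54],[0,0.012,0.54],[0,0.012,0.54],[0,0.012,0.54]],"yaw":[0,0,0,0,0,0,0,0],"jaw":[0,0,0,0,0.5,1,1,1]}' 40
python3 -m jog '{"translation":[[0,0,0],[0,0,0],[0,0,0],[0,0,0],[0,0,0]],"yaw":[0,0,0,0,0],"jaw":[1,1,1,1,1]}' 40
python3 - <<'E'
from go import *
im=ctrl.get_image('top'); c=lambda x,y:((x+.5)/6-.5+222,(y+.5)/6-.5+168)
k=ray(im,c(68,276),.063);pv=ray(im,c(67,152),.027);d=(k-pv)[:2];print(k,pv,np.hypot(*d),'guide',270-90-np.degrees(np.arctan2(-d[1],-d[0]))-90+.4)
E
```

```text
time: 10.15
position: [0.4241, -0.3096, 0.2029]
tool_rot: [3.136, -0.161, 0.002]
ft_force: [0.2, 0.3, 0.6]
grip_width: 0.631
grip_force: 0.0
time: 10.78
position: [0.4238, -0.3093, 0.2019]
tool_rot: [-3.137, 0.161, 0.0]
ft_force: [-0.3, 1.0, 0.3]
grip_width: 0.208
grip_force: 40.0
[0.42663767 0.2508368  0.063     ] [0.51686011 0.25664964 0.027     ] 0.0904095057462361 guide 86.71364757499543
```

```bash
python3 -m jog '{"translation":[[0,0,-0.2],[0,0,-0.4],[0,0,-0.6],[0,0,-0.65],[0,0,-0.65]],"yaw":[0,0,0,0,0],"jaw":[1,1,1,1,1]}' 40
python3 - <<'E'
from go import *
w=[(.45,-.14,.332,-89.6),(.455,.03,.332,-89.6),(.448,.169,.332,-89.6)]
plan(w[0]);chain(*w)
E
```

```text
time: 11.45
position: [0.4236, -0.3095, 0.3317]
tool_rot: [3.137, -0.162, 0.0]
ft_force: [0.2, -0.4, -1.9]
grip_width: 0.207
grip_force: 40.0
now [ 0.4236 -0.3095  0.3317] az -95.9 w 18.0 f 40.0 [ 0.2 -0.4 -1.9] t 11.45
(0.45, -0.14, 0.332, -89.6) [ 0.0442 -0.8567 -0.0017] yaw -0.035
now [ 0.4236 -0.3095  0.3317] az -95.9 w 18.0 f 40.0 [ 0.2 -0.4 -1.9] t 11.45
(0.455, 0.03, 0.332, -89.6) [ 0.0309 -0.8498  0.    ] yaw 0.0
now [ 0.4236 -0.3095  0.3317] az -95.9 w 18.0 f 40.0 [ 0.2 -0.4 -1.9] t 11.45
(0.448, 0.169, 0.332, -89.6) [-0.0301 -0.6952  0.    ] yaw 0.0
```

```bash
python3 -m jog '{"translation":[[0.044,-0.2,0],[0.044,-0.45,0],[0.044,-0.7,0],[0.044,-0.857,0],[0.044,-0.857,0]],"yaw":[-0.035,-0.035,-0.035,-0.035,-0.035],"jaw":[1,1,1,1,1]}'
python3 -m jog '{"translation":[[0.03,-0.25,0],[0.03,-0.5,0],[0.03,-0.75,0],[0.03,-0.85,0],[0.03,-0.85,0]],"yaw":[0,0,0,0,0],"jaw":[1,1,1,1,1]}'
python3 -m jog '{"translation":[[-0.03,-0.25,0],[-0.03,-0.5,0],[-0.03,-0.695,0],[-0.03,-0.695,0],[-0.03,-0.695,0]],"yaw":[0,0,0,0,0],"jaw":[1,1,1,1,1]}'
python3 - <<'E'
from go import *
plan((.448,.169,.26,-89.6))
i2=ctrl.get_image('side');s=ctrl.get_state();p=s['position']
x0,y0=235,110
b=cv2.resize(i2['pixels'][y0:y0+95,x0:x0+110],None,fx=6,fy=6,interpolation=cv2.INTER_CUBIC)
zb=p[2]-.202
for x,z in((-.07,0),(.07,0),(.07,.07),(-.03,.07),(-.07,.042)):
    u=proj(i2,[p[0]+x,p[1]-.009,zb+z])[0];u=((u+.5-[x0,y0])*6-.5).astype(int);cv2.drawMarker(b,tuple(int(v) for v in u),(0,0,255),0,8);print(u)
cv2.imwrite('pics/s4.png',b)
E
```

```text
time: 12.08
position: [0.4498, -0.137, 0.3298]
tool_rot: [-3.14, -0.02, 0.005]
ft_force: [-0.8, -0.9, -1.2]
grip_width: 0.205
grip_force: 40.0
time: 12.7
position: [0.4546, 0.0305, 0.3307]
tool_rot: [3.142, 0.015, -0.003]
ft_force: [0.0, -1.4, -1.5]
grip_width: 0.206
grip_force: 40.0
time: 13.32
position: [0.4485, 0.1667, 0.331]
tool_rot: [3.14, 0.007, -0.002]
ft_force: [-0.4, -0.2, -0.8]
grip_width: 0.202
grip_force: 40.0
now [0.4485 0.1667 0.331 ] az -89.75 w 17.5 f 40.0 [-0.4 -0.2 -0.8] t 13.325
(0.448, 0.169, 0.26, -89.6) [-0.0022 -0.0113  0.3552] yaw -0.0008
[180 352]
[349 282]
[345 199]
[223 248]
[175 302]
```

View pics/s4.png

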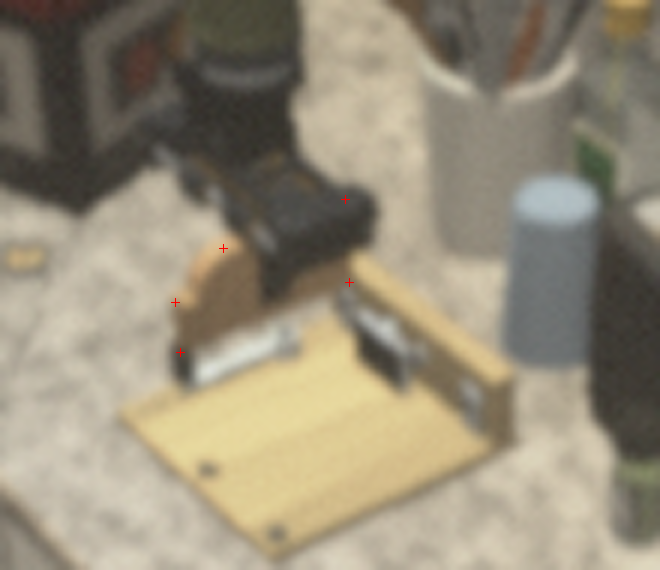

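The side view shows the board gripped upright over the jig. Its lower rear corner is at (180,352), right on the predicted marker. I'll lower it in front of the pad.

```bash
python3 -m jog '{"translation":[[0,-0.005,0.1],[0,-0.005,0.2],[0,-0.005,0.3],[0,-0.005,0.4],[0,-0.005,0.5],[0,-0.005,0.54],[0,-0.005,0.57],[0,-0.005,0.57]],"yaw":[0,0,0,0,0,0,0,0],"jaw":[1,1,1,1,1,1,1,1]}'
python3 -m jog '{"translation":[[0,0,0],[0,0,0]],"yaw":[0,0],"jaw":[1,1]}'
python3 - <<'E'
from go import *
plan((.483,.169,.217,-89.6))
i2=ctrl.get_image('side');s=ctrl.get_state();p=s['position']
x0,y0=245,140
b=cv2.resize(i2['pixels'][y0:y0+65,x0:x0+85],None,fx=8,fy=8,interpolation=cv2.INTER_CUBIC)
J=(.4883,.1692,.0067)
def mk(P,col):
    u=proj(i2,P)[0];u=((u+.5-[x0,y0])*8-.5).astype(int);cv2.drawMarker(b,tuple(int(v) for v in u),col,0,8)
for x,z in((-.07,0),(.07,0),(.07,.07),(-.03,.07)): mk([p[0]+x,p[1]-.009,p[2]-.202+z],(0,0,255))
c,sn=np.cos(J[2]),np.sin(J[2])
for x,y,z in((-.11,.105,.012),(-.11,-.105,.012),(.055,-.031,.069),(.055,-.031,.025),(.085,-.105,.072)): mk([J[0]+c*x-sn*y,J[1]+sn*x+c*y,z],(255,0,0))
cv2.imwrite('pics/s5.png',b)
E
```

```text
time: 14.38
position: [0.4481, 0.1697, 0.218]
tool_rot: [3.141, 0.01, 0.0]
ft_force: [-0.4, -0.2, -1.4]
grip_width: 0.203
grip_force: 40.0
time: 14.62
position: [0.4481, 0.1702, 0.2184]
tool_rot: [-3.142, -0.011, -0.002]
ft_force: [-0.5, -0.6, -1.3]
grip_width: 0.206
grip_force: 40.0
now [0.4481 0.1702 0.2184] az -89.59 w 17.9 f 40.0 [-0.5 -0.6 -1.3] t 14.625
(0.483, 0.169, 0.217, -89.6) [0.1744 0.0074 0.0072] yaw 0.0001
```

View pics/s5.png

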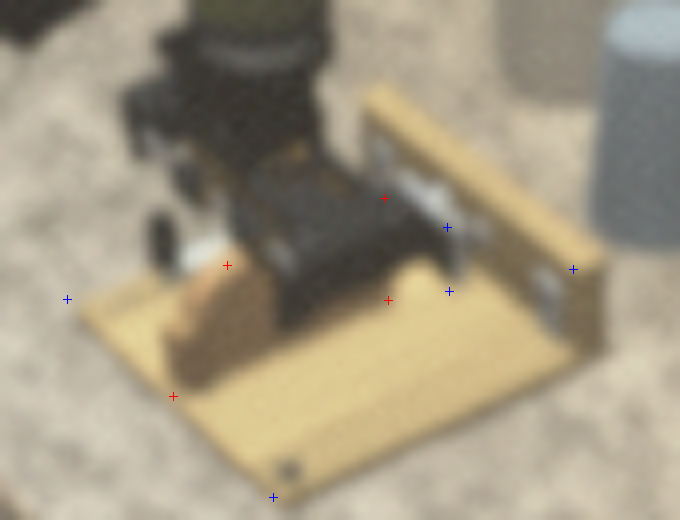

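The picture shows the board standing over the bed in front of the pad, with its lower rear corner at about (195,390). The side camera reads a few mm off against the jig markers, so I'll find the bed height by touch.

```bash
for k in 1 2; do python3 -m jog '{"translation":[[0,0,0.005],[0,0,0.01],[0,0,0.01],[0,0,0.01]],"yaw":[0,0,0,0],"jaw":[1,1,1,1]}' 40 | egrep 'posit|ft'; done
```

```text
position: [0.4479, 0.1701, 0.2159]
ft_force: [-0.8, -0.0, -1.3]
position: [0.4479, 0.1701, 0.2139]
ft_force: [0.5, -0.0, -2.1]
```

```bash
for k in 1 2 3; do python3 -m jog '{"translation":[[0,0,0.005],[0,0,0.005],[0,0,0.005]],"yaw":[0,0,0],"jaw":[1,1,1]}' 40 | egrep 'posit|ft'; done
```

```text
position: [0.4479, 0.1702, 0.2138]
ft_force: [-2.8, -0.5, 8.1]
position: [0.4479, 0.1704, 0.2138]
ft_force: [-7.1, -2.2, 17.1]
position: [0.448, 0.1705, 0.2138]
ft_force: [-10.5, -3.3, 25.8]
```

Contact came at the height I predicted. I'll back off to about 1.5 mm above the bed and advance to the pad.

```bash
python3 -m jog '{"translation":[[0,0,-0.01],[0,0,-0.022],[0,0,-0.022],[0,0,-0.022]],"yaw":[0,0,0,0],"jaw":[1,1,1,1]}' 40 | egrep 'posit|ft'; python3 -m jog '{"translation":[[0.02,0,0],[0.04,0,0],[0.06,0,0],[0.08,0,0],[0.08,0,0],[0.08,0,0],[0.08,0,0]],"yaw":[0,0,0,0,0,0,0],"jaw":[1,1,1,1,1,1,1]}' 40 | egrep 'posit|ft'
for k in 1 2 ; do python3 -m jog '{"translation":[[0.01,0,0],[0.01,0,0],[0.01,0,0],[0.01,0,0]],"yaw":[0,0,0,0],"jaw":[1,1,1,1]}' 40 | egrep 'posit|ft'; done
```

```text
position: [0.4478, 0.17, 0.215]
ft_force: [-0.7, 0.1, -1.5]
position: [0.4637, 0.1702, 0.2153]
ft_force: [-0.1, 0.4, -1.1]
position: [0.4658, 0.1702, 0.2153]
ft_force: [0.6, -0.8, -1.2]
position: [0.4679, 0.1702, 0.2153]
ft_force: [-0.3, -0.0, -0.1]
```

```bash
for k in 1 2 3; do python3 -m jog '{"translation":[[0.01,0,0],[0.01,0,0],[0.01,0,0],[0.01,0,0]],"yaw":[0,0,0,0],"jaw":[1,1,1,1]}' 40 | egrep 'posit|ft'; done
```

```text
position: [0.4698, 0.1703, 0.2153]
ft_force: [0.7, -0.3, -2.1]
position: [0.4718, 0.1703, 0.2153]
ft_force: [0.4, 0.2, -1.0]
position: [0.4737, 0.1703, 0.2152]
ft_force: [-1.5, -0.2, -1.1]
```

```bash
for k in 1 2 3; do python3 -m jog '{"translation":[[0.01,0,0],[0.01,0,0],[0.01,0,0],[0.01,0,0]],"yaw":[0,0,0,0],"jaw":[1,1,1,1]}' 40 | egrep 'posit|ft'; done
```

```text
position: [0.4757, 0.1703, 0.2152]
ft_force: [-3.2, -0.5, -0.4]
position: [0.4775, 0.1704, 0.2152]
ft_force: [-5.2, 0.4, 2.1]
position: [0.4792, 0.1704, 0.2152]
ft_force: [-7.3, -0.8, 2.3]
```

```bash
python3 -m jog '{"translation":[[0.008,0,0],[0.014,0,0],[0.014,0,0],[0.014,0,0],[0.014,0,0],[0.014,0,0],[0.014,0,0],[0.014,0,0]],"yaw":[0,0,0,0,0,0,0,0],"jaw":[1,1,1,1,1,1,1,1]}' 40
python3 -m jog '{"translation":[[0,0,0],[0,0,0],[0,0,0],[0,0,0],[0,0,0],[0,0,0],[0,0,0],[0,0,0]],"yaw":[0,0,0,0,0,0,0,0],"jaw":[1,1,1,1,1,1,1,1]}' 40
python3 - <<'E'
from go import *
f=[]
for n in('side','side','side','top'):
    i=ctrl.get_image(n);f.append(ctrl.get_state()['ft_force'])
    if n=='side':b=i['pixels'].astype(float) if len(f)==1 else b+i['pixels']
print(np.mean(f,0)); plan()
A=cv2.resize((b/3).astype(np.uint8)[140:205,245:330],None,fx=5.5,fy=5.5,interpolation=cv2.INTER_CUBIC)
B=cv2.resize(i['pixels'][168:233,222:280],None,fx=5.5,fy=5.5,interpolation=cv2.INTER_CUBIC)
cv2.imwrite('pics/f.png',np.hstack([A,B]))
E
```

```text
time: 23.18
position: [0.4815, 0.1705, 0.2151]
tool_rot: [3.141, 0.012, -0.005]
ft_force: [-8.5, -1.3, 3.7]
grip_width: 0.208
grip_force: 40.0
time: 24.18
position: [0.4815, 0.1705, 0.215]
tool_rot: [3.141, 0.012, -0.006]
ft_force: [-10.0, -0.5, 3.5]
grip_width: 0.212
grip_force: 40.0
[-9.12139194 -0.64017836  3.96060904]
now [0.4815 0.1706 0.215 ] az -89.56 w 17.8 f 40.0 [-8.9 -0.4  4.4] t 24.375
```

View pics/f.png

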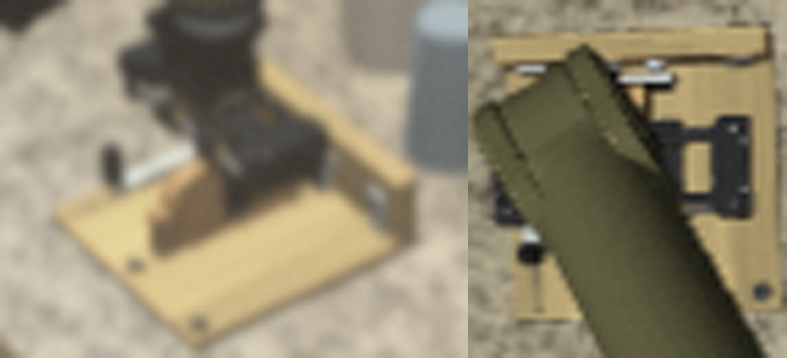

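The final picture shows the board centred on the pad, with the arm square and clear of the hand. The pad force is steady at about 9 N, so I'm handing in.

```bash
python3 -c "
from bench import ctrl
print(ctrl.close_job())"
```

```text
the job is handed in; nothing more can be done
None
```

The job is handed in; the verdict wasn't shown. The guide arm measured about 87°, and the longer board, still gripped, is pressed square end first on the middle of the pad with a steady 9–10 N (about 9–10 mm in).

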